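Load the charging dock on the packing bench

TASK

Put the red-banded power pack into the open bay of the grey charging dock (either way round will do) and press it down until its top is flush with the top of the dock. Then slide the orange shutter fully closed over it. Leave the green-banded pack where it is.

Things in the scene. Friction and masses are not known exactly. Their poses are not given: they have to be found in the camera images.
- pack_red: the power pack to load: a black block with two red bands, 110 mm long (its x) by 60 mm wide (its y) by 55 mm high, about 0.5 kg, lying on the bench. Origin at the centre of its underside, z up. Half a turn makes no difference.
- pack_red_top (a point): centre of the red-banded pack's top face, 55 mm above its origin
- pack_green: a second pack of the same shape and size with green bands, to be left alone. Origin at the centre of its underside.
- dock: the grey charging dock, fixed to the bench: 160 mm (its x) by 325 mm (its y) foot, top face 70 mm above the bench. Its bay is at the -y end, the orange shutter is parked on its top at the +y end. Origin at bench height; the bay's centre is at y = -70 mm in this frame.
- bay (a point): centre of the bay's mouth, level with the dock's top face; axes as the dock's. The bay is 65 mm (x) by 115 mm (y), its mouth bevelled 8 mm wide and deep, so the pack goes in long side along the dock's y. A stiff plate inside first holds the pack about 25 mm proud; pressed (about 5 to 12 N) it goes down to its stop, where the pack's top is flush, and stays there.
- plate (a joint): how far the plate in the bay has been pressed down: 0 = up (its top 30 mm below the dock's top), 0.025 m = fully down at its stop (pack flush). It does not spring back.
- shutter (a joint): how far the orange shutter is open, along the dock's y: 0 = fully closed over the bay, 0.15 m = fully open. It starts nearly fully open, clear of the bay, and slides with about 2 N. It passes 3 mm above the dock's top, so a pack standing proud blocks it.
- shutter_grip (a point): top centre of the black upright grip on the orange shutter: a bar 70 mm along the dock's x, 18 mm thick along the dock's y (the sliding direction), 36 mm tall, standing on the shutter plate (166 mm by 126 mm); its top is 114 mm above the bench. It moves with the shutter and lies over the bay's centre when closed.
There are look-alikes about, which are no part of the job. What is shaped like the pack_red but blue or yellow is not meant.

How it is judged:
By the outcome, as a careful person would: the job done as asked, in the order asked, and still so for the second after the job is handed in, with the robot touching nothing.
It also fails if it takes over 58 s, if anything falls off the work surface, if the arm or the gripper's body presses on something with over 40 N, if the wrist force passes 120 N, or if a joint passes its speed limit or range.

ROBOT

A 6-joint arm with a two-finger parallel gripper is mounted at the origin on the work surface. World frame = base frame: x ahead of the robot, y to its left, z up, the work surface at z = 0. Lengths are in m, angles in rad, forces in N, time in s.
With the tool pointing down it reaches from about 0.35 to 0.975 m from the base axis. Payload 4.9 kg.
Tool frame: the origin (TCP) lies on the centre line of the jaws, within the pads' length; the fingertips stand 14 mm ahead of it and the grasp point (between the pads) lies 5 mm behind it (manip.nose_length is the distance from the TCP to the fingertips, in m); z points along the fingers, y is the line along which they close (so a half turn about z gives the same grasp; the last joint's range is limited). The gripper opens to 85 mm and grips with 20 to 120 N. Pads are 22 mm wide; open, the fingers measure 114 mm over their backs; the gripper's body (76 mm by 85 mm) begins 54 mm behind the grasp point. The pads swing forward as they close: fully open they stand 13 mm farther back than shut.
Start: joints at [-1.323, 0.053, 1.613, -0, 1.476, -0.119], TCP at [0.224, -0.583, 0.245] pointing down, gripper open.
Joint ranges: [-3.01, 3.01], [-1.01, 2.22], [0.06, 2.58], [-1.02, 4.17], [0.09, 2.62], [-3.14, 3.14]. Speed limits (rad/s): [2.57, 2.57, 3.14, 3.14, 3.14, 3.14].

INTERFACE

Orientations are given as a unit quaternion [w, x, y, z].
In Python, from plant import manip, imaging gives the robot as it stands.
- The arm moves only by the tool play_rows, never from a script. Its argument "commands" is a list of rows, each a list of 6 numbers: the shift along the tool's x, y, z in mm, then the turn, a rotation vector about the tool's x, y, z in degrees. A call has 1 to 5 rows; each row shifts and turns the commanded pose from where the row before left it, along the tool's axes as they then stand; what a row does not reach is not made up. A row lasts 1/12 s, in which the tool goes at most 41.7 mm and 7.16 degrees, less where a joint would pass 70% of its speed; a pose out of reach is approached as far as the arm can. A call is refused whole if a number of a shift passes 41.7 or a number of a turn 7.16, either way. A call with a gripper value outside its range is refused whole. "hand" is the finger opening in mm, from 0 to 85.4, set as the call begins (left out, the last holds). The fingers move at their own pace and stop on an object; the grip force is fixed at half the most. Time passes only in rows, so rows that do not move let the fingers close. It gives the time, the measured TCP pose, the force, the opening and the grip force at its end, in the units of the state.
- manip.state(): the state, without advancing time (a new reading comes with each control period).
- imaging.grab_frame(name): name is "scene" or "top" or "wrist"; returns a dict with "image" (420x560x3 uint8, red, green, blue), "fx", "fy", "cx", "cy" (pixels), "k1" (the pictures are not rectified: a ray, as slopes to the right and down, at radius r is drawn at 1 + k1 r^2 times it, then the intrinsics apply), "R" (3x3) and "t" (3): a world point X has camera coordinates R X + t; the wrist camera has in their place "mount" (4x4, takes a point from camera to tool coordinates, whose origin is the TCP and whose axes are the flange's). Camera axes: x right, y down, z forward; pixel columns grow to the right and rows downward; lengths in m; the calibration is good to about 2 mm. A picture is of the moment at which its call begins: read the wrist's pose just before it. There is no depth.
- manip.job_done(): hands the job in; it is judged then, once.
The state is a dict: "time": time; "joint_pos": joint angles; "joint_vel": joint speeds; "joint_efforts": joint torques, N m; "tool_pos": TCP position; "tool_rot": TCP orientation; "contact_force": force on the tool from outside, world axes, zero at the start; "ft_torque": the same for the moment, N m; "gripper_width": opening from 0.0 (shut) to 1.0 (fully open); "grasp_force": force on a finger pad.
Only numpy, scipy, OpenCV 4.12 (cv2) and the standard library are available. Lean on these libraries where they do the work, as an engineer would, in place of code of your own. Each camera call takes 0.05 s, during which the arm holds its last target. There are 200 camera calls.

## Working session

There is one attempt and no reset: what is moved stays moved. The work goes in short steps, Python scripts to look and compute and a tool call to move; the robot and the scene stay as the last step left them, time stands still between calls to the robot, and variables do not carry over. Pictures are saved under pics/ and viewed, at most 10 in all, crops included, and the job is handed in when it is done.

Besides the shell and the picture viewer there is one more tool, called after ">>>" as name(argument=value, ...), one argument or row to a line, values as JSON. play_rows: Moves the arm, as the interface text tells. Its arguments: {"type":"object","properties":{"commands":{"type":"array","items":{"type":"array","items":{"type":"number"}}},"hand":{"type":"number"}},"required":["commands"]}

```bash
mkdir -p pics; ls; cat > h.py <<'E'
import numpy as np, cv2
from plant import manip, imaging
from scipy.spatial.transform import Rotation as Ro
def grab(n,save=None):
    s=manip.state(); f=imaging.grab_frame(n)
    if n=="wrist":
        q=s["tool_rot"]; T=np.eye(4); T[:3,:3]=Ro.from_quat([q[1],q[2],q[3],q[0]]).as_matrix(); T[:3,3]=s["tool_pos"]
        W=T@np.array(f["mount"]); f["R"]=W[:3,:3].T; f["t"]=-W[:3,:3].T@W[:3,3]
    if save: cv2.imwrite("pics/"+save,cv2.cvtColor(f["image"],cv2.COLOR_RGB2BGR))
    return f
def ray(f,u,v):
    K=np.array([[f["fx"],0,f["cx"]],[0,f["fy"],f["cy"]],[0,0,1.]])
    p=cv2.undistortPoints(np.array([[[u,v]]],float),K,np.array([f["k1"],0,0,0.]))[0,0]
    R=np.array(f["R"]);t=np.array(f["t"]).ravel()
    return -R.T@t, R.T@np.array([p[0],p[1],1])
def onz(f,u,v,z):
    # distortion is small-model; undistortPoints inverts the same 1+k1 r^2 form
    o,d=ray(f,u,v); return o+d*(z-o[2])/d[2]
def proj(f,X):
    K=np.array([[f["fx"],0,f["cx"]],[0,f["fy"],f["cy"]],[0,0,1.]])
    return cv2.projectPoints(np.array([X],float),cv2.Rodrigues(np.array(f["R"]))[0],np.array(f["t"],float).ravel(),K,np.array([f["k1"],0,0,0.]))[0][0,0]
def mask(f,h0,h1,s=90,v=50):
    a=cv2.cvtColor(f["image"],cv2.COLOR_RGB2HSV)
    return cv2.inRange(a,(h0,s,v),(h1,255,255))
def comps(m,amin=30):
    n,l,st,c=cv2.connectedComponentsWithStats(m)
    return [(c[i].round(1).tolist(),int(st[i,4]),st[i,:4].tolist()) for i in range(1,n) if st[i,4]>=amin]
E
python3 - <<'E'
from h import *
s=manip.state(); print(s["tool_pos"],s["tool_rot"],manip.nose_length)
for n in("top","scene"):
    f=grab(n,n+"0.png"); print(n,f["k1"],f["fx"],(-np.array(f["R"]).T@np.array(f["t"]).ravel()).round(3))
    for nm,a,b in(("red",0,5),("red2",172,180),("or",6,20),("gr",40,85)): print(nm,comps(mask(f,a,b)))
E
```

```text
pics
[ 0.22397733 -0.58284979  0.24406444] [-1.02742671e-03  9.83228112e-01  1.82377128e-01 -8.35222487e-05] 0.014
top -0.1444029340407013 461.202719912941 [ 0.411 -0.05   1.05 ]
red [([437.2, 34.2], 3092, [394, 1, 85, 60]), ([279.8, 196.3], 210, [267, 186, 27, 22]), ([297.1, 222.2], 221, [284, 212, 27, 21]), ([175.3, 369.0], 795, [152, 340, 66, 79]), ([262.7, 394.6], 719, [242, 374, 39, 46]), ([536.0, 406.8], 1318, [492, 381, 68, 39]), ([227.6, 416.6], 64, [223, 413, 12, 7])]
red2 []
or [([119.0, 181.4], 4228, [83, 137, 74, 89]), ([202.2, 163.4], 96, [198, 156, 9, 15]), ([171.6, 170.7], 91, [168, 164, 8, 15]), ([6.5, 235.4], 664, [0, 206, 20, 55]), ([489.3, 289.2], 1409, [444, 239, 116, 108]), ([17.7, 367.9], 3530, [0, 307, 46, 113])]
gr [([393.4, 197.4], 232, [378, 189, 30, 19]), ([380.3, 224.9], 232, [365, 217, 31, 18])]
scene -0.08795727988507955 464.12429789488397 [ 0.933 -0.342  0.995]
red [([20.0, 20.5], 1492, [0, 0, 63, 61]), ([237.7, 4.1], 39, [232, 0, 13, 9]), ([240.8, 29.3], 35, [236, 24, 10, 12]), ([196.4, 48.6], 409, [175, 31, 37, 38]), ([212.0, 105.2], 30, [208, 100, 10
[... 345 characters left out ...]
 ([458.4, 44.0], 16038, [324, 0, 236, 102]), ([12.5, 41.3], 245, [0, 17, 30, 49]), ([31.3, 29.1], 39, [25, 25, 12, 9]), ([182.6, 51.0], 700, [145, 25, 67, 54]), ([24.2, 37.3], 52, [20, 27, 11, 20]), ([212.0, 65.3], 30, [208, 58, 9, 14]), ([199.6, 111.3], 2505, [161, 60, 107, 81]), ([65.3, 73.7], 41, [61, 66, 9, 15]), ([439.3, 109.9], 1711, [413, 85, 55, 51]), ([41.5, 112.4], 549, [0, 86, 81, 51]), ([387.0, 184.1], 2865, [343, 149, 86, 74]), ([356.1, 218.1], 95, [349, 213, 15, 12]), ([338.2, 236.9], 102, [331, 231, 15, 13]), ([51.3, 295.1], 856, [0, 238, 89, 126])]
gr [([101.3, 31.6], 1277, [80, 0, 42, 74]), ([160.6, 277.6], 213, [146, 273, 30, 12]), ([160.7, 306.3], 238, [146, 301, 31, 12])]
```

View pics/top0.png

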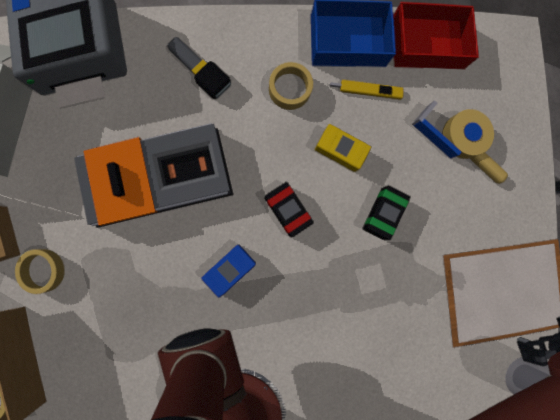

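View pics/scene0.png

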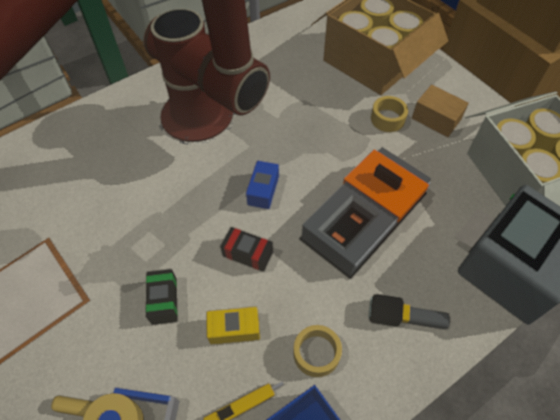

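Candidates for the red pack, in the top picture:
- Black block with two red bands at (288,209). This matches the description.
- Green-banded pack at (387,212).
- Yellow block at (343,147).
- Blue block at (229,271).
- Red tray at (437,34).

The dock's shutter is at (119,181), its grip at (116,180) and the bay at (187,167). I choose (288,209) and will check it in a crop.

```bash
cat > m.py <<'E'
from h import *
def rect(f,m,roi,z):
    x,y,w,h=roi; mm=np.zeros_like(m); mm[y:y+h,x:x+w]=m[y:y+h,x:x+w]
    P=cv2.findNonZero(mm)[:,0,:]
    Q=np.array([onz(f,u,v,z)[:2] for u,v in P])*1000
    return cv2.minAreaRect(Q.astype(np.float32))
E
python3 - <<'E'
from m import *
f=grab("top"); g=grab("scene")
for F,a,b in((f,(279.8,196.3),(297.1,222.2)),(g,(231.3,242),(258.3,251.8))):
    A=onz(F,*a,.055);B=onz(F,*b,.055);d=B-A
    print("pack",((A+B)/2).round(4),np.linalg.norm(d).round(4),np.degrees(np.arctan2(d[1],d[0])).round(1))
print(rect(f,mask(f,0,5),(262,182,60,60),.055))
for F,a,b in((f,(171.6,170.7),(202.2,163.4)),(g,(356.1,218.1),(338.2,236.9))):
    A=onz(F,*a,.04);B=onz(F,*b,.04);d=B-A
    print("contacts",((A+B)/2).round(4),np.linalg.norm(d).round(4),np.degrees(np.arctan2(d[1],d[0])).round(1))
print("shutter",rect(f,mask(f,6,20),(80,130,78,100),.077))
print("shutterS",rect(g,mask(g,6,20),(340,147,90,78),.077))
im=cv2.cvtColor(f["image"],cv2.COLOR_RGB2BGR)
a=cv2.resize(im[120:240,70:330],None,fx=3,fy=3,interpolation=cv2.INTER_CUBIC)
cv2.imwrite("pics/crop1.png",a)
w=grab("wrist"); print(np.array(w["mount"]).round(3),w["fx"],w["cx"],w["cy"])
E
```

```text
pack [ 0.4715 -0.1223  0.055 ] 0.0675 -147.1
pack [ 0.4788 -0.1321  0.055 ] 0.0678 33.0
((471.6501159667969, -121.64717102050781), (85.35470581054688, 62.79681396484375), 32.78900146484375)
contacts [0.5686 0.0997 0.04  ] 0.0697 -77.3
contacts [0.5684 0.0986 0.04  ] 0.0693 -77.2
shutter ((535.4820556640625, 241.66375732421875), (169.56361389160156, 130.07847595214844), 12.70772647857666)
shutterS ((547.9888305664062, 204.68179321289062), (175.05694580078125, 207.4144744873047), 12.686036109924316)
[[ 0.001 -0.96  -0.28   0.071]
 [ 1.     0.001 -0.001  0.001]
 [ 0.001 -0.28   0.96  -0.127]
 [ 0.     0.     0.     1.   ]] 325.5574215411695 286.76633573902365 209.61073432929726
```

View pics/crop1.png

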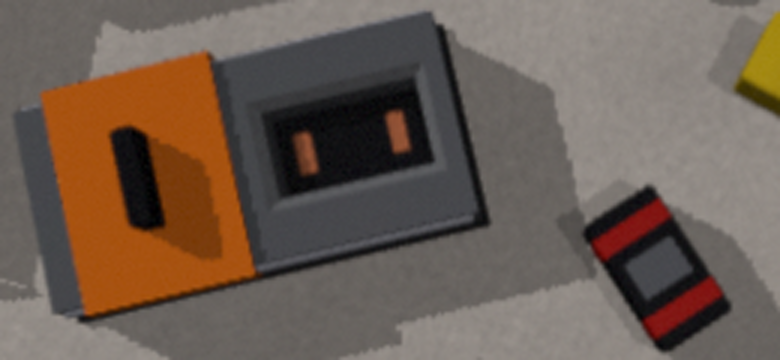

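The crop shows the pack with two red bands at crop (655,270), which is the right one. The bay is open at crop (350,140), its contacts are visible and the shutter is parked. Setting out now.

>>> play_rows(
  commands=[
    [0,0,0,0,0,-6],
    [0,0,0,0,0,-6],
    [30.6,-16.8,3.3,0,0,0],
    [30.6,-16.8,3.3,0,0,0],
    [30.6,-16.8,3.3,0,0,0],
  ],
  hand=85,
)

```text
time: 0.67
tool_pos: [0.2738, -0.4902, 0.235]
tool_rot: [-0.0, 0.959, 0.283, 0.0]
contact_force: [1.3, -0.4, 0.2]
gripper_width: 0.994
grasp_force: 0.0
```

>>> play_rows(
  commands=[
    [30.6,-16.8,3.3,0,0,0],
    [30.6,-16.8,3.3,0,0,0],
    [30.6,-16.8,3.3,0,0,0],
    [30.6,-16.8,3.3,0,0,0],
    [30.6,-16.8,3.3,0,0,0],
  ],
)

```text
time: 1.08
tool_pos: [0.3566, -0.3357, 0.2187]
tool_rot: [0.0, 0.959, 0.284, 0.0]
contact_force: [0.2, -0.8, -0.3]
gripper_width: 0.997
grasp_force: 0.0
```

>>> play_rows(
  commands=[
    [30.6,-16.8,3.3,0,0,0],
    [30.6,-16.8,3.3,0,0,0],
    [30.6,-16.8,3.3,0,0,0],
    [30.6,-16.8,3.3,0,0,0],
    [30.6,-16.8,3.3,0,0,0],
  ],
)

```text
time: 1.5
tool_pos: [0.4392, -0.1818, 0.2024]
tool_rot: [0.0, 0.959, 0.284, 0.0]
contact_force: [0.5, 0.7, -0.0]
gripper_width: 0.992
grasp_force: 0.0
```

>>> play_rows(
  commands=[
    [30.6,-16.8,3.3,0,0,0],
    [30.6,-16.8,3.3,0,0,0],
    [0,0,0,0,0,0],
    [0,0,0,0,0,0],
  ],
)

```text
time: 1.83
tool_pos: [0.472, -0.1205, 0.1955]
tool_rot: [-0.0, 0.958, 0.286, -0.0]
contact_force: [0.4, -1.2, -0.5]
gripper_width: 0.993
grasp_force: 0.0
```

```bash
cat >> m.py <<'E'
def tool():
    s=manip.state(); q=s["tool_rot"]; R=Ro.from_quat([q[1],q[2],q[3],q[0]]).as_matrix()
    return np.array(s["tool_pos"]),R
def go(target,psi=None):
    p,R=tool(); ps=np.degrees(np.arctan2(R[1,0],R[0,0]))
    print("pos",(p*1000).round(1),"psi",ps.round(2),"tilt",np.degrees(np.arccos(-R[2,2])).round(2))
    print("shift now-axes mm",(R.T@(np.array(target)-p)*1000).round(1))
    if psi is not None:
        a=np.radians(psi); R2=np.array([[np.cos(a),np.sin(a),0],[np.sin(a),-np.cos(a),0],[0,0,-1]])
        print("turn z",round((ps-psi+180)%360-180,2),"then shift",(R2.T@(np.array(target)-p)*1000).round(1))
E
python3 - <<'E'
from m import *
w=grab("wrist","w1.png"); print(comps(mask(w,0,5),100))
go((.4715,-.122,.047),33)
E
```

```text
[([293.4, 164.7], 1447, [257, 154, 73, 22]), ([292.2, 241.4], 1191, [259, 232, 67, 19])]
pos [ 471.7 -121.6  195.7] psi 33.11 tilt 0.04
shift now-axes mm [ -0.3   0.2 148.7]
turn z 0.11 then shift [ -0.4   0.2 148.7]
```

View pics/w1.png

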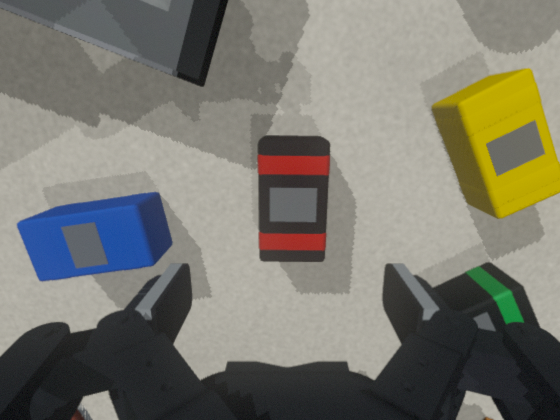

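The wrist view shows the red pack at (293,203), well aligned with the jaws. The neighbours are clear of the jaw line. I'll measure the fine offset.

```bash
python3 - <<'E'
from m import *
w=grab("wrist"); m=mask(w,0,5)
r=rect(w,m,(240,140,110,120),.055); print(r)
A=onz(w,293.4,164.7,.055);B=onz(w,292.2,241.4,.055);print(A,B,np.linalg.norm(A-B),np.degrees(np.arctan2(*(A-B)[[1,0]])))
go(((A+B)/2)*[1,1,0]+[0,0,.047],33)
E
```

```text
((473.3419189453125, -127.00948333740234), (84.61388397216797, 59.40239334106445), 33.0412483215332)
[ 0.50145738 -0.1100531   0.055     ] [ 0.44433071 -0.14658259  0.055     ] 0.0678075227774627 32.596771552972115
pos [ 471.6 -122.3  195.8] psi 33.02 tilt 0.02
shift now-axes mm [ -2.1   5.7 148.8]
turn z 0.02 then shift [ -2.2   5.8 148.8]
```

>>> play_rows(
  commands=[
    [-2,5,20,0,0,0],
    [0,0,30,0,0,0],
    [0,0,30,0,0,0],
    [0,0,30,0,0,0],
    [0,0,20,0,0,0],
  ],
)

```text
time: 2.35
tool_pos: [0.4708, -0.1283, 0.0631]
tool_rot: [-0.001, 0.959, 0.283, -0.001]
contact_force: [-0.0, -0.2, 0.8]
gripper_width: 0.994
grasp_force: 0.0
```

>>> play_rows(
  commands=[
    [0,0,12,0,0,0],
    [0,0,7,0,0,0],
    [0,0,0,0,0,0],
    [0,0,0,0,0,0],
  ],
)

```text
time: 2.68
tool_pos: [0.4734, -0.1281, 0.0478]
tool_rot: [0.001, 0.959, 0.284, 0.001]
contact_force: [0.6, -0.5, 0.3]
gripper_width: 0.992
grasp_force: 0.0
```

>>> play_rows(
  commands=[
    [0,0,0,0,0,0],
    [0,0,0,0,0,0],
    [0,0,0,0,0,0],
    [0,0,0,0,0,0],
    [0,0,0,0,0,0],
  ],
  hand=45,
)

```text
time: 3.1
tool_pos: [0.474, -0.1276, 0.0488]
tool_rot: [0.001, 0.959, 0.284, 0.001]
contact_force: [-2.0, 0.7, 6.4]
gripper_width: 0.686
grasp_force: 68.3
```

>>> play_rows(
  commands=[
    [0,0,0,0,0,0],
    [0,0,0,0,0,0],
    [0,0,0,0,0,0],
    [0,0,0,0,0,0],
    [0,0,0,0,0,0],
  ],
)

```text
time: 3.52
tool_pos: [0.4739, -0.1277, 0.0488]
tool_rot: [0.001, 0.959, 0.284, 0.001]
contact_force: [-1.2, 0.7, 6.2]
gripper_width: 0.69
grasp_force: 68.3
```

>>> play_rows(
  commands=[
    [0,0,-15,0,0,0],
    [0,0,-30,0,0,0],
    [0,0,-35,0,0,0],
    [0,0,-35,0,0,0],
    [0,0,-35,0,0,0],
  ],
)

```text
time: 3.93
tool_pos: [0.4716, -0.1267, 0.1969]
tool_rot: [-0.001, 0.959, 0.284, -0.001]
contact_force: [1.4, -0.2, -5.7]
gripper_width: 0.684
grasp_force: 67.4
```

>>> play_rows(
  commands=[
    [0,0,0,0,0,-7],
    [0,0,0,0,0,-7],
    [0,0,0,0,0,-7],
    [0,0,0,0,0,-7],
    [0,0,0,0,0,-7],
  ],
)

```text
time: 4.35
tool_pos: [0.4718, -0.1268, 0.1955]
tool_rot: [-0.001, 0.827, 0.562, -0.001]
contact_force: [0.4, 0.3, -6.5]
gripper_width: 0.684
grasp_force: 67.4
```

>>> play_rows(
  commands=[
    [0,0,0,0,0,-7],
    [0,0,0,0,0,-7],
    [0,0,0,0,0,-7],
    [0,0,0,0,0,-7],
    [0,0,0,0,0,-6.8],
  ],
)

```text
time: 4.77
tool_pos: [0.4718, -0.1268, 0.1953]
tool_rot: [-0.001, 0.621, 0.784, -0.0]
contact_force: [-0.7, -0.1, -6.1]
gripper_width: 0.685
grasp_force: 67.4
```

```bash
python3 - <<'E'
from m import *
print(manip.state()["gripper_width"],manip.state()["contact_force"])
go((.5685,.099,.2),102.8)
w=grab("wrist","w2.png"); print(comps(mask(w,0,5),100))
E
```

```text
0.685100893199488 [-0.68470811 -0.05454461 -6.11287667]
pos [ 471.8 -126.8  195.3] psi 103.18 tilt 0.14
shift now-axes mm [197.8 145.6  -4.7]
turn z 0.38 then shift [198.8 144.3  -4.7]
[([287.2, 213.6], 5879, [212, 192, 151, 45]), ([286.3, 353.1], 2597, [220, 338, 133, 34])]
```

View pics/w2.png

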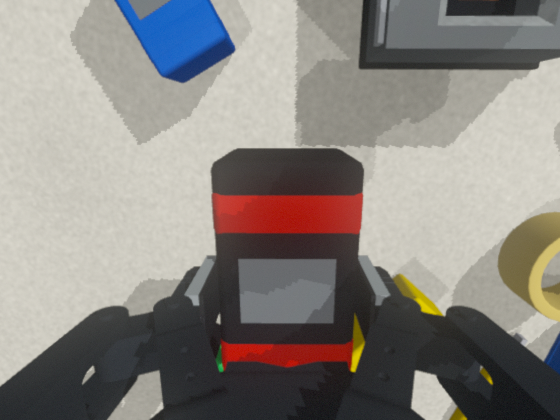

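The pack is held square, with its label centre at (288,291), the near band at (287,214) and the far band part-hidden at v=353. Next I move to short of the bay and look at it from there.

>>> play_rows(
  commands=[
    [16,29,0,0,0,0.1],
    [16,29,0,0,0,0.1],
    [16,29,0,0,0,0.1],
    [16,29,0,0,0,0.1],
    [16,29,0,0,0,0],
  ],
)

```text
time: 5.23
tool_pos: [0.597, -0.0162, 0.1955]
tool_rot: [-0.001, 0.627, 0.779, -0.001]
contact_force: [0.7, -0.5, -5.5]
gripper_width: 0.68
grasp_force: 68.0
```

>>> play_rows(
  commands=[
    [0,0,0,0,0,0],
    [0,0,0,0,0,0],
  ],
)

```text
time: 5.4
tool_pos: [0.5968, -0.0162, 0.1952]
tool_rot: [-0.001, 0.626, 0.78, -0.001]
contact_force: [0.5, -0.6, -5.3]
gripper_width: 0.681
grasp_force: 68.7
```

```bash
python3 - <<'E'
from m import *
w=grab("wrist","w3.png"); go((.5685,.099,.2),102.8)
print("orange",[c for c in comps(mask(w,3,20,60,40),40)])
p,R=tool()
# pack label centre in tool frame
hsv=cv2.cvtColor(w["image"],cv2.COLOR_RGB2HSV)
g=cv2.inRange(hsv,(0,0,60),(180,60,200)); mm=np.zeros_like(g); mm[255:330,230:345]=g[255:330,230:345]
c=max(comps(mm),key=lambda c:c[1]); print(c)
print("label tool mm",(R.T@(onz(w,*c[0],p[2]+.0062)-p)*1000).round(1))
mr=mask(w,0,5); r=[c for c in comps(mr,1500)]; print(r)
for c in r: print((R.T@(onz(w,*c[0],p[2]+.0062)-p)*1000).round(1))
E
```

```text
pos [596.2 -17.  195.3] psi 102.4 tilt 0.16
shift now-axes mm [119.2  -2.1  -4.6]
turn z -0.4 then shift [119.2  -1.3  -4.7]
orange [([282.5, 7.3], 641, [262, 0, 42, 16]), ([283.8, 101.4], 692, [264, 93, 40, 18]), ([213.4, 212.0], 61, [211, 192, 7, 40])]
([286.6, 289.3], 6562, [230, 255, 115, 69])
label tool mm [ 0.6  1.  -6.2]
[([286.9, 213.6], 5890, [212, 192, 151, 46]), ([286.7, 353.0], 2582, [221, 339, 132, 32])]
[33.6  1.1 -6.2]
[-31.    1.1  -6.2]
```

View pics/w3.png

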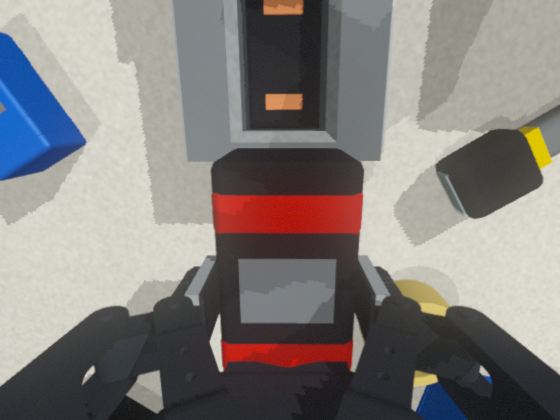

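The bay lies straight ahead: near contact (284,101), far contact cut at the top edge, dock top edges u=188 to 381 at v=160. Working out the offset relative to the pack.

```bash
python3 - <<'E'
from m import *
w=grab("wrist"); p,R=tool()
T=lambda u,v,z:(R.T@(onz(w,u,v,z)-p)*1000).round(1)
print("near contact",T(283.8,101.4,.04))
for u,v in((175,0),(188,160),(395,0),(381,160)): print(u,v,T(u,v,.07))
g=cv2.cvtColor(w["image"],cv2.COLOR_RGB2GRAY)
for v in(60,120): print(v,g[v,170:400:2].tolist())
E
```

```text
near contact [ 80.9  -2.  155.6]
175 0 [144.8 -75.5 125.8]
188 160 [ 36.6 -75.9 125.7]
395 0 [144.9  73.8 125.4]
381 160 [ 36.9  73.4 125.4]
60 [173, 173, 173, 173, 163, 135, 134, 133, 135, 133, 133, 132, 133, 134, 134, 134, 134, 134, 132, 133, 134, 132, 136, 135, 135, 135, 134, 134, 136, 160, 166, 166, 163, 158, 159, 125, 93, 88, 65, 56, 41, 48, 46, 46, 49, 47, 47, 45, 48, 49, 48, 48, 45, 48, 47, 46, 47, 43, 45, 48, 44, 45, 48, 45, 49, 39, 31, 34, 32, 38, 32, 34, 36, 35, 36, 39, 52, 58, 56, 80, 93, 95, 92, 92, 88, 103, 118, 119, 119, 117, 119, 118, 118, 119, 119, 119, 119, 118, 117, 120, 121, 121, 120, 120, 120, 122, 121, 120, 121, 134, 182, 191, 193, 189, 189]
120 [176, 176, 174, 170, 172, 169, 169, 160, 136, 135, 133, 133, 135, 134, 133, 133, 135, 135, 136, 134, 134, 134, 135, 135, 134, 134, 133, 134, 133, 132, 145, 164, 164, 165, 163, 162, 147, 95, 81, 67, 56, 50, 49, 52, 49, 52, 55, 52, 48, 47, 48, 50, 51, 46, 48, 47, 47, 47, 46, 45, 45, 45, 45, 47, 46, 40, 41, 40, 42, 41, 37, 40, 41, 38, 42, 54, 60, 62, 76, 98, 95, 96, 93, 92, 106, 115, 116, 115, 117, 118, 118, 117, 117, 118, 118, 118, 120, 119, 119, 118, 120, 120, 120, 120, 121, 121, 121, 154, 186, 197, 194, 192, 191, 189, 189]
```

```bash
python3 - <<'E'
from m import *
w=grab("wrist"); p,R=tool(); f=grab("top"); 
T=lambda F,u,v,z:(R.T@(onz(F,u,v,z)-p)*1000).round(1)
g=cv2.cvtColor(w["image"],cv2.COLOR_RGB2GRAY)
print(g[122:166,300].tolist())
for v in range(126,164,4): print(v,T(w,300,v,.07)[0],end="; ")
print(); g=cv2.cvtColor(f["image"],cv2.COLOR_RGB2GRAY)
# top camera: profile along bay long axis through bay centre
B=np.array([.5685,.0990,.07]);u=np.array([np.cos(np.radians(102.8)),np.sin(np.radians(102.8)),0])
print([(s,int(g[int(round(q[1])),int(round(q[0]))])) for s in range(-100,84,3) for q in[proj(f,B+u*s/1000)]])
E
```

```text
[45, 42, 39, 44, 44, 60, 94, 124, 149, 153, 152, 154, 151, 153, 150, 149, 149, 150, 142, 121, 115, 114, 115, 114, 113, 110, 64, 41, 37, 40, 41, 38, 39, 39, 37, 36, 36, 36, 39, 42, 42, 43, 45, 45]
126 62.2; 130 59.2; 134 56.3; 138 53.3; 142 50.3; 146 47.3; 150 44.3; 154 41.3; 158 38.2; 162 35.1; 
[(-100, 14), (-97, 15), (-94, 15), (-91, 23), (-88, 44), (-85, 46), (-82, 48), (-79, 49), (-76, 55), (-73, 59), (-70, 44), (-67, 18), (-64, 19), (-61, 20), (-58, 18), (-55, 14), (-52, 15), (-49, 21), (-46, 20), (-43, 35), (-40, 98), (-37, 99), (-34, 97), (-31, 62), (-28, 45), (-25, 50), (-22, 61), (-19, 61), (-16, 64), (-13, 69), (-10, 67), (-7, 70), (-4, 68), (-1, 67), (2, 62), (5, 58), (8, 57), (11, 36), (14, 32), (17, 26), (20, 34), (23, 51), (26, 60), (29, 57), (32, 56), (35, 57), (38, 57), (41, 57), (44, 58), (47, 58), (50, 59), (53, 30), (56, 36), (59, 53), (62, 60), (65, 59), (68, 73), (71, 74), (74, 73), (77, 52), (80, 52), (83, 52)]
```

>>> play_rows(
  commands=[
    [20,-1,0,0,0,0],
    [32,-1,0,0,0,0],
    [32,-0.8,0,0,0,0],
    [22,0,0,0,0,0],
    [10.5,0,0,0,0,0],
  ],
)

```text
time: 6.02
tool_pos: [0.5677, 0.0973, 0.1968]
tool_rot: [-0.0, 0.626, 0.78, 0.0]
contact_force: [0.2, -0.7, -6.0]
gripper_width: 0.69
grasp_force: 68.7
```

>>> play_rows(
  commands=[
    [0,0,15,0,0,0],
    [0,0,20,0,0,0],
    [0,0,20,0,0,0],
    [0,0,10,0,0,0],
    [0,0,5,0,0,0],
  ],
)

```text
time: 6.43
tool_pos: [0.5674, 0.0947, 0.1245]
tool_rot: [-0.001, 0.627, 0.779, -0.001]
contact_force: [-1.6, 0.1, -5.7]
gripper_width: 0.684
grasp_force: 68.5
```

>>> play_rows(
  commands=[
    [0,0,3,0,0,0],
    [0,0,3,0,0,0],
    [0,0,3,0,0,0],
    [0,0,3,0,0,0],
    [0,0,0,0,0,0],
  ],
)

```text
time: 6.85
tool_pos: [0.5691, 0.0956, 0.1149]
tool_rot: [0.0, 0.627, 0.779, 0.0]
contact_force: [-0.5, -0.4, -6.5]
gripper_width: 0.685
grasp_force: 68.5
```

>>> play_rows(
  commands=[
    [0,0,3,0,0,0],
    [0,0,3,0,0,0],
    [0,0,3,0,0,0],
    [0,0,0,0,0,0],
  ],
)

```text
time: 7.18
tool_pos: [0.5684, 0.0956, 0.1049]
tool_rot: [-0.001, 0.626, 0.779, -0.0]
contact_force: [-0.5, 0.8, -5.2]
gripper_width: 0.685
grasp_force: 68.6
```

>>> play_rows(
  commands=[
    [0,0,3,0,0,0],
    [0,0,3,0,0,0],
    [0,0,0,0,0,0],
  ],
)

```text
time: 7.43
tool_pos: [0.5685, 0.0956, 0.0989]
tool_rot: [-0.001, 0.627, 0.779, -0.0]
contact_force: [0.3, 0.1, -5.5]
gripper_width: 0.683
grasp_force: 68.6
```

>>> play_rows(
  commands=[
    [0,0,3,0,0,0],
    [0,0,3,0,0,0],
    [0,0,2,0,0,0],
    [0,0,0,0,0,0],
  ],
)

```text
time: 7.77
tool_pos: [0.5685, 0.0956, 0.091]
tool_rot: [-0.0, 0.626, 0.779, -0.0]
contact_force: [-0.6, -0.2, -5.8]
gripper_width: 0.684
grasp_force: 68.7
```

>>> play_rows(
  commands=[
    [0,0,1.5,0,0,0],
    [0,0,0,0,0,0],
  ],
)

```text
time: 7.93
tool_pos: [0.5689, 0.0956, 0.0901]
tool_rot: [-0.0, 0.627, 0.779, -0.0]
contact_force: [0.6, 0.9, -5.5]
gripper_width: 0.682
grasp_force: 68.7
```

>>> play_rows(
  commands=[
    [0,0,1.5,0,0,0],
    [0,0,0,0,0,0],
  ],
)

```text
time: 8.1
tool_pos: [0.5692, 0.0956, 0.0889]
tool_rot: [0.0, 0.627, 0.779, 0.0]
contact_force: [1.1, 0.5, -5.4]
gripper_width: 0.685
grasp_force: 68.8
```

>>> play_rows(
  commands=[
    [0,0,0,0,0,0],
    [0,0,0,0,0,0],
    [0,0,0,0,0,0],
    [0,0,0,0,0,0],
    [0,0,0,0,0,0],
  ],
  hand=80,
)

```text
time: 8.52
tool_pos: [0.5696, 0.0957, 0.0896]
tool_rot: [0.001, 0.626, 0.779, 0.001]
contact_force: [0.4, 0.1, 0.1]
gripper_width: 0.94
grasp_force: 0.0
```

>>> play_rows(
  commands=[
    [0,0,-10,0,0,0],
    [0,0,-20,0,0,0],
    [0,0,-20,0,0,0],
    [0,0,-10,0,0,0],
  ],
)

```text
time: 8.85
tool_pos: [0.5705, 0.0957, 0.1524]
tool_rot: [0.002, 0.626, 0.779, 0.001]
contact_force: [1.1, 0.2, 0.3]
gripper_width: 0.93
grasp_force: 0.0
```

>>> play_rows(
  commands=[
    [0,0,0,0,0,0],
    [0,0,0,0,0,0],
    [0,0,0,0,0,0],
    [0,0,0,0,0,0],
    [0,0,0,0,0,0],
  ],
  hand=0,
)

```text
time: 9.27
tool_pos: [0.5681, 0.0956, 0.1472]
tool_rot: [-0.001, 0.626, 0.779, -0.001]
contact_force: [-0.1, 0.5, -0.5]
gripper_width: 0.225
grasp_force: 0.0
```

```bash
python3 - <<'E'
from m import *
w=grab("wrist","w4.png"); go((.5685,.096,.11),102.8); print(manip.state()["gripper_width"])
p,R=tool()
for c in comps(mask(w,0,5),300): print(c,[ (R.T@(onz(w,*c[0],.095)-p)*1000).round(1)])
E
```

```text
pos [568.3  95.6 147.5] psi 102.41 tilt 0.13
shift now-axes mm [ 0.3  0.4 37.4]
turn z -0.39 then shift [ 0.4  0.3 37.5]
0.13700415833080612
([288.7, 183.9], 2914, [236, 169, 107, 31]) [array([32.6,  1.2, 52.5])]
([287.0, 291.0], 977, [265, 279, 45, 24]) [array([-34.9,   0.3,  52.4])]
```

View pics/w4.png

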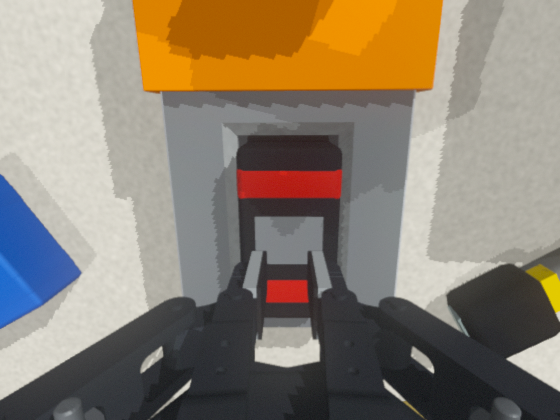

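The pack sits in the bay, proud as expected, with bands at (289,184) and (287,291). The shutter edge at v=90 is clear of it. Pressing with the closed fingertips on its centre.

>>> play_rows(
  commands=[
    [0,0,15,0,0,0],
    [0,0,12,0,0,0],
    [0,0,6,0,0,0],
    [0,0,2,0,0,0],
    [0,0,0,0,0,0],
  ],
)

```text
time: 9.73
tool_pos: [0.5682, 0.0956, 0.1125]
tool_rot: [-0.001, 0.626, 0.779, -0.001]
contact_force: [0.5, 0.4, 0.0]
gripper_width: 0.005
grasp_force: 0.0
```

>>> play_rows(
  commands=[
    [0,0,3,0,0,0],
    [0,0,3,0,0,0],
    [0,0,3,0,0,0],
    [0,0,3,0,0,0],
    [0,0,0,0,0,0],
  ],
)

```text
time: 10.15
tool_pos: [0.5693, 0.0956, 0.1017]
tool_rot: [0.0, 0.626, 0.779, 0.0]
contact_force: [-0.2, 0.1, 0.6]
gripper_width: -0.005
grasp_force: 0.1
```

>>> play_rows(
  commands=[
    [0,0,3,0,0,0],
    [0,0,3,0,0,0],
    [0,0,0,0,0,0],
  ],
)

```text
time: 10.4
tool_pos: [0.5688, 0.0956, 0.0952]
tool_rot: [-0.0, 0.627, 0.779, -0.0]
contact_force: [-0.1, -0.7, -0.3]
gripper_width: -0.0
grasp_force: 0.0
```

>>> play_rows(
  commands=[
    [0,0,3,0,0,0],
    [0,0,3,0,0,0],
    [0,0,0,0,0,0],
  ],
)

```text
time: 10.65
tool_pos: [0.5686, 0.0956, 0.0889]
tool_rot: [-0.0, 0.626, 0.779, -0.0]
contact_force: [0.2, 0.3, -0.1]
gripper_width: -0.005
grasp_force: 0.0
```

```bash
python3 - <<'E'
from m import *
w=grab("wrist"); g=grab("scene"); f=grab("top")
a=cv2.resize(w["image"][90:380,150:430],(560,580)); b=cv2.resize(g["image"][140:280,280:440],(0,0),fx=1.4,fy=4.14/1.4) if 0 else cv2.resize(g["image"][150:270,290:410],(240,240))
c=np.zeros((580,800,3),np.uint8); c[:,:560]=a; c[:240,560:]=b; c[300:540,560:]=cv2.resize(f["image"][110:230,130:250],(240,240))
cv2.imwrite("pics/c5.png",c[:,:,::-1])
E
```

```text
(no output)
```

View pics/c5.png

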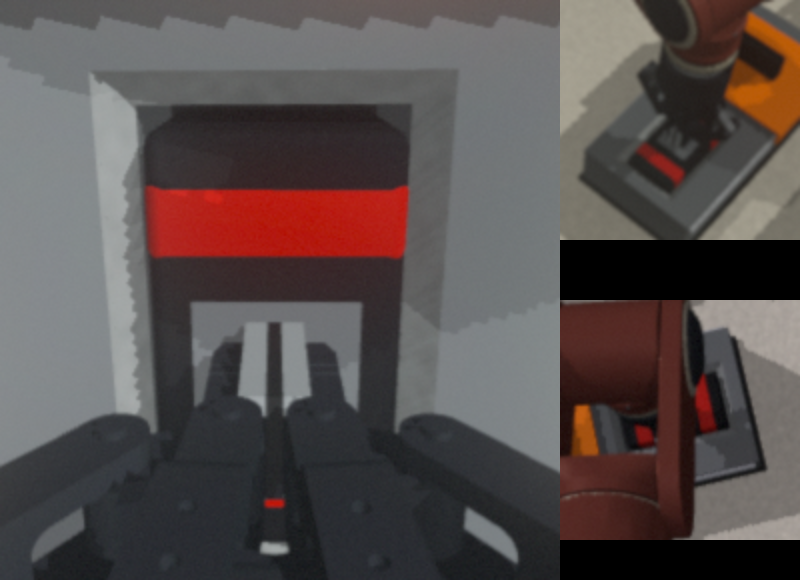

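The pack now looks near flush: its top band edges sit just inside the bay rim. I'll keep pressing gently until the stop shows in the force.

>>> play_rows(
  commands=[
    [0,0,2,0,0,0],
    [0,0,2,0,0,0],
    [0,0,0,0,0,0],
  ],
)

```text
time: 11.05
tool_pos: [0.569, 0.0956, 0.0856]
tool_rot: [0.0, 0.626, 0.779, 0.0]
contact_force: [-0.7, -0.8, 0.2]
gripper_width: 0.003
grasp_force: 0.0
```

>>> play_rows(
  commands=[
    [0,0,1,0,0,0],
    [0,0,1,0,0,0],
    [0,0,0,0,0,0],
  ],
)

```text
time: 11.3
tool_pos: [0.5691, 0.0956, 0.0841]
tool_rot: [0.0, 0.627, 0.779, 0.0]
contact_force: [-0.9, 0.5, 3.2]
gripper_width: 0.002
grasp_force: 1.6
```

>>> play_rows(
  commands=[
    [0,0,1,0,0,0],
    [0,0,1,0,0,0],
  ],
)

```text
time: 11.47
tool_pos: [0.5693, 0.0957, 0.084]
tool_rot: [-0.0, 0.626, 0.779, -0.0]
contact_force: [-7.8, -0.2, 17.9]
gripper_width: 0.005
grasp_force: 9.1
```

>>> play_rows(
  commands=[
    [0,0,1,0,0,0],
    [0,0,0,0,0,0],
  ],
)

```text
time: 11.63
tool_pos: [0.5693, 0.0957, 0.084]
tool_rot: [-0.0, 0.626, 0.78, -0.0]
contact_force: [-9.1, -0.8, 18.9]
gripper_width: -0.0
grasp_force: 9.1
```

The stop is reached: tips at z≈0.070 with 19 N. Next I lift, go behind the shutter grip and check the position.

>>> play_rows(
  commands=[
    [0,0,-15,0,0,0],
    [0,0,-30,0,0,0],
    [0,0,-30,0,0,0],
    [0,0,-15,0,0,0],
    [20,0,0,0,0,0],
  ],
)

```text
time: 12.05
tool_pos: [0.568, 0.1135, 0.176]
tool_rot: [0.004, 0.628, 0.778, 0.003]
contact_force: [0.8, 0.6, -0.7]
gripper_width: -0.001
grasp_force: 0.0
```

>>> play_rows(
  commands=[
    [38,0,0,0,0,0],
    [38,0,0,0,0,0],
    [38,0,0,0,0,0],
    [38,0,0,0,0,0],
    [18,0,0,0,0,0],
  ],
)

```text
time: 12.47
tool_pos: [0.5267, 0.2846, 0.1703]
tool_rot: [-0.001, 0.625, 0.78, 0.0]
contact_force: [-0.4, 0.1, -0.2]
gripper_width: 0.002
grasp_force: 0.0
```

>>> play_rows(
  commands=[
    [0,0,0,0,0,-0.4],
    [0,0,0,0,0,0],
  ],
)

```text
time: 12.63
tool_pos: [0.5276, 0.2818, 0.1702]
tool_rot: [0.0, 0.623, 0.782, -0.0]
contact_force: [-0.2, -0.8, -0.2]
gripper_width: 0.001
grasp_force: 0.0
```

```bash
python3 - <<'E'
from m import *
w=grab("wrist","w6.png"); f=grab("scene")
B=np.array([.5685,.0975,.104]); u=np.array([np.cos(np.radians(102.8)),np.sin(np.radians(102.8)),0])
p,R=tool(); print("along",(p-B)@u)
go(B+u*.190,102.8)
E
```

```text
along 0.18723693555897675
pos [528.2 280.4 170.4] psi 102.78 tilt 0.05
shift now-axes mm [ 2.8 -1.2 66.4]
turn z -0.02 then shift [ 2.8 -1.2 66.4]
```

View pics/w6.png

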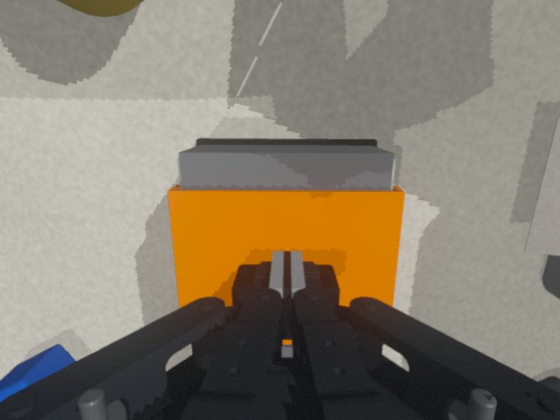

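The view shows the fingertips over the orange plate at (287,270), behind the grip. The plate's far edge at v=188 puts the bar about 40 mm behind the TCP. There is a 20 mm gap, so descending is safe.

>>> play_rows(
  commands=[
    [2,-1,15,0,0,0],
    [0,0,20,0,0,0],
    [0,0,18,0,0,0],
    [0,0,10,0,0,0],
    [0,0,3,0,0,0],
  ],
)

```text
time: 13.15
tool_pos: [0.5257, 0.2811, 0.1022]
tool_rot: [-0.001, 0.625, 0.781, -0.002]
contact_force: [-0.3, -0.8, -0.7]
gripper_width: 0.001
grasp_force: 0.0
```

>>> play_rows(
  commands=[
    [-6,0,0,0,0,0],
    [-6,0,0,0,0,0],
    [-5,0,0,0,0,0],
    [-5,0,0,0,0,0],
    [-5,0,0,0,0,0],
  ],
)

```text
time: 13.57
tool_pos: [0.5336, 0.2565, 0.1062]
tool_rot: [0.0, 0.624, 0.781, 0.001]
contact_force: [1.2, 2.6, 1.2]
gripper_width: 0.0
grasp_force: 1.2
```

>>> play_rows(
  commands=[
    [-7,0,0,0,0,0],
    [-8,0,0,0,0,0],
    [-8,0,0,0,0,0],
    [-8,0,0,0,0,0],
    [-8,0,0,0,0,0],
  ],
)

```text
time: 13.98
tool_pos: [0.5417, 0.2178, 0.105]
tool_rot: [0.0, 0.624, 0.782, 0.0]
contact_force: [0.1, 3.3, 1.0]
gripper_width: 0.002
grasp_force: 1.3
```

>>> play_rows(
  commands=[
    [-10,0,0,0,0,0],
    [-10,0,0,0,0,0],
    [-10,0,0,0,0,0],
    [-10,0,0,0,0,0],
    [-10,0,0,0,0,0],
  ],
)

```text
time: 14.4
tool_pos: [0.5526, 0.1687, 0.1048]
tool_rot: [-0.0, 0.624, 0.782, -0.0]
contact_force: [-1.1, 3.1, 1.7]
gripper_width: -0.001
grasp_force: 1.4
```

>>> play_rows(
  commands=[
    [-8,0,0,0,0,0],
    [-8,0,0,0,0,0],
    [-7,0,0,0,0,0],
    [-6,0,0,0,0,0],
    [-4,0,0,0,0,0],
  ],
)

```text
time: 14.82
tool_pos: [0.5598, 0.1368, 0.1047]
tool_rot: [-0.0, 0.624, 0.781, -0.0]
contact_force: [-0.4, 2.8, 3.6]
gripper_width: -0.002
grasp_force: 1.1
```

>>> play_rows(
  commands=[
    [-3,0,0,0,0,0],
    [-3,0,0,0,0,0],
    [0,0,0,0,0,0],
  ],
)

```text
time: 15.07
tool_pos: [0.561, 0.1311, 0.1045]
tool_rot: [0.0, 0.624, 0.782, -0.0]
contact_force: [-0.3, 0.4, 0.0]
gripper_width: -0.0
grasp_force: 0.0
```

>>> play_rows(
  commands=[
    [-3,0,0,0,0,0],
    [-3,0,0,0,0,0],
    [-3,0,0,0,0,0],
    [0,0,0,0,0,0],
  ],
)

```text
time: 15.4
tool_pos: [0.563, 0.1224, 0.1045]
tool_rot: [-0.0, 0.624, 0.782, -0.0]
contact_force: [-0.2, 1.1, -0.5]
gripper_width: 0.0
grasp_force: 0.2
```

>>> play_rows(
  commands=[
    [-2,0,0,0,0,0],
    [-2,0,0,0,0,0],
    [0,0,0,0,0,0],
  ],
)

```text
time: 15.65
tool_pos: [0.5638, 0.1187, 0.1045]
tool_rot: [-0.0, 0.624, 0.782, -0.0]
contact_force: [-1.0, 0.7, -0.9]
gripper_width: -0.003
grasp_force: 0.5
```

>>> play_rows(
  commands=[
    [-2,0,0,0,0,0],
    [-1,0,0,0,0,0],
    [0,0,0,0,0,0],
  ],
)

```text
time: 15.9
tool_pos: [0.5643, 0.1165, 0.1045]
tool_rot: [-0.001, 0.624, 0.782, 0.0]
contact_force: [-0.7, 4.3, -1.3]
gripper_width: 0.001
grasp_force: 2.1
```

>>> play_rows(
  commands=[
    [-1,0,0,0,0,0],
    [-1,0,0,0,0,0],
    [0,0,0,0,0,0],
  ],
)

```text
time: 16.15
tool_pos: [0.5643, 0.1164, 0.1046]
tool_rot: [-0.002, 0.624, 0.782, 0.001]
contact_force: [-2.6, 9.7, 0.2]
gripper_width: 0.001
grasp_force: 5.4
```

The closed stop is reached: force rising with no further travel, about 19 mm behind the bay centre as expected. Backing off, then verifying.

>>> play_rows(
  commands=[
    [-1,0,0,0,0,0],
    [6,0,0,0,0,0],
    [15,0,0,0,0,0],
    [0,0,-30,0,0,0],
    [0,0,-35,0,0,0],
  ],
)

```text
time: 16.57
tool_pos: [0.5584, 0.1333, 0.167]
tool_rot: [-0.002, 0.623, 0.782, -0.003]
contact_force: [1.3, -0.1, 0.5]
gripper_width: -0.002
grasp_force: 0.0
```

>>> play_rows(
  commands=[
    [0,0,-35,0,0,0],
    [35,0,-35,0,0,0],
    [40,0,0,0,0,0],
    [40,0,0,0,0,0],
    [40,0,0,0,0,0],
  ],
)

```text
time: 16.98
tool_pos: [0.5282, 0.2803, 0.2362]
tool_rot: [0.002, 0.624, 0.781, 0.001]
contact_force: [0.8, 0.4, 0.6]
gripper_width: 0.002
grasp_force: 0.0
```

>>> play_rows(
  commands=[
    [0,0,0,0,0,0],
    [0,0,0,0,0,0],
    [0,0,0,0,0,0],
  ],
)

```text
time: 17.23
tool_pos: [0.5279, 0.2789, 0.2343]
tool_rot: [0.001, 0.624, 0.782, -0.0]
contact_force: [0.4, -0.1, -0.0]
gripper_width: 0.002
grasp_force: 0.0
```

```bash
python3 - <<'E'
from m import *
f=grab("top"); g=grab("scene")
c=np.zeros((420,800,3),np.uint8); c[:,:400]=f["image"][60:270,60:260].repeat(2,0).repeat(2,1); c[:,400:]=g["image"][120:330,240:440].repeat(2,0).repeat(2,1)
cv2.imwrite("pics/c7.png",c[:,:,::-1])
print(comps(mask(f,6,20),500)); print("exp closed centre px",proj(f,(.5685,.098,.077)))
E
```

```text
[([184.7, 165.5], 4392, [148, 121, 75, 89]), ([489.5, 289.1], 1410, [443, 239, 117, 108])]
exp closed centre px [185.1156758  164.43625016]
```

View pics/c7.png

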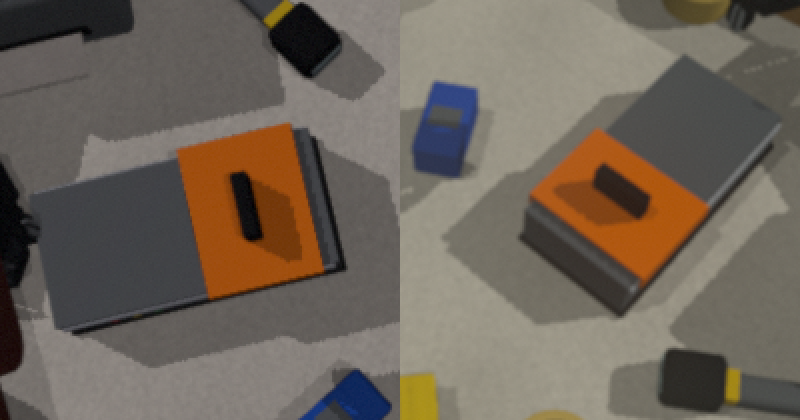

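The shutter is centred over the bay: its centre is at pixel (184.7,165.5) against an expected (185.1,164.4). The arm is clear of everything. Handing in.

```bash
python3 -c "
from plant import manip; print(manip.job_done())"
```

```text
the job is handed in; nothing more can be done
None
```

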